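# Lock spent coin cells in the child-resistant tub

### The job

Spent coin cells from returned toys must be locked away from children. Press the tub's cap down hard and turn it anticlockwise to open it, lift it off, put every coin cell into the tub, then put the cap back on, press it down and turn it clockwise until it locks, and let it spring up into its catch. Leave the toy truck, the tape roll and the screwdriver where they are.

Things in the scene. Friction and masses are not known exactly. Their poses are not given: they have to be found in the camera images.
- tub: White tub on a 124 mm square steel plate (4 mm thick) screwed to the bench. Origin on its axis at bench level, z up. Body 90 mm across up to z = 60 mm, neck 54 mm across (71 mm over two ears) up to the rim at 94.5 mm; hollow, floor at 6 mm. Its x axis is the locked direction: the cap's bar lies along it (either way round) when locked.
- tub_mouth (a point): Centre of the tub's open mouth, 48 mm across, at the height of its rim, 94.5 mm above the bench.
- collar (a joint): How far the sprung grey collar round the neck, which carries the cap's skirt, is pressed down: 0 (up) to 0.0095 m (bottom). It takes about 8 N to start, 15 N at 7 mm, 17.5 N at the bottom. The cap turns past its catch only while this is above about 0.007 m.
- cap_grip (a point): Loose grey child-resistant cap, 82 mm across, 32 mm tall, 150 g, with an upright grip bar on its flat top (58 mm long, 14 thick, 24 tall). This point is the bar's centre, 12 mm above the flat top, 44 mm above the skirt's lower edge; x along the bar, z up. Closed, this point is 121 mm above the bench. Off the tub the cap stands on its skirt.
- cap_foot (a point): Centre of the cap's lower edge. To open: push the cap straight down 7.5 to 9.5 mm and, holding it down, turn it anticlockwise seen from above about 70 degrees (40 to 140 will do), let it rise, lift it straight off. The bar lies within about 4 degrees of the locked direction when locked; half a turn makes no difference.
- cap_seat (a point): Where the cap's lower edge sits when on the tub, 77 mm above the bench. To close: set the cap on with its bar 40 to 140 degrees anticlockwise of the locked direction (a tapered plug under it centres it; it rests on the collar at the locked height), push down 7.5 to 9.5 mm, turn clockwise to the stop, let it rise.
- cell1_c (a point): Spent steel coin cell, a flat disc 24.5 mm across and 8 mm thick, 11 g; this point is its centre, z its axis. It starts lying flat on or near the 2 mm thick black rubber mat (200 mm square); three to five cells are present.
- cell2_c (a point): Spent steel coin cell, a flat disc 24.5 mm across and 8 mm thick, 11 g; this point is its centre, z its axis. It starts lying flat on or near the 2 mm thick black rubber mat (200 mm square); three to five cells are present.
- cell3_c (a point): Spent steel coin cell, a flat disc 24.5 mm across and 8 mm thick, 11 g; this point is its centre, z its axis. It starts lying flat on or near the 2 mm thick black rubber mat (200 mm square); three to five cells are present.
- cell4_c (a point): Spent steel coin cell, a flat disc 24.5 mm across and 8 mm thick, 11 g; this point is its centre, z its axis. It starts lying flat on or near the 2 mm thick black rubber mat (200 mm square); three to five cells are present.
- cell5_c (a point): Spent steel coin cell, a flat disc 24.5 mm across and 8 mm thick, 11 g; this point is its centre, z its axis. It starts lying flat on or near the 2 mm thick black rubber mat (200 mm square); three to five cells are present.
- truck_c (a point): Toy truck, 110 x 65 x 58 mm, centre at 30 mm height; a bystander on the far side.
- tape: Roll of packing tape lying flat, 104 mm across, 48 mm tall, origin under its centre; a bystander.
- driver_grip (a point): Screwdriver, 160 mm long, lying on the bench, point on its handle; a bystander.
Not all that is in view belongs to the job. Leave any green or orange look-alike of the part that bears cap_grip alone.

How it is judged (in metres and radians):
On the way, in this order (a step that is already met when the one before it is completed fails the run):
1. the cap is held pressed down on the tub while being turned out of its catch (value of joint collar above 0.005 m and angle between the x axis of cap_grip and the x axis of tub, either way round between 0.2 and 0.55 rad and horizontal distance between cap_grip and tub below 0.006 m).
2. the cap is off the tub ((z of cap_grip in the frame of tub above 0.15 m or horizontal distance between cap_grip and tub above 0.08 m)), for 0.2 s.
3. every coin cell present is inside the tub, with the cap still off (horizontal distance between each of cell1_c, cell2_c, cell3_c, cell4_c, cell5_c and tub below 0.043 m and z of each of cell1_c, cell2_c, cell3_c, cell4_c, cell5_c in the frame of tub below 0.057 m and horizontal distance between cap_grip and tub above 0.05 m), for 0.2 s.
4. the cap is back on the tub and held pressed down while being turned into its catch (all of step 1).
At the end, for the whole second after the job is handed in: All present coin cells in the tub (within 43 mm of its axis, below its shoulder); cap level on the neck (4 mm of the axis, locked height within 2.5 mm, tilt under 3 degrees), bar within 7.5 degrees of the locked direction, collar within 1.5 mm of its top (horizontal distance between each of cell1_c, cell2_c, cell3_c, cell4_c, cell5_c and tub below 0.043 m and z of each of cell1_c, cell2_c, cell3_c, cell4_c, cell5_c in the frame of tub below 0.057 m and horizontal distance between cap_grip and tub below 0.004 m and z of cap_grip in the frame of tub between 0.1183 and 0.1232 m and angle between the x axis of cap_grip and the x axis of tub, either way round below 0.13 rad and angle between cap_grip's own z axis and vertical below 0.05 rad and value of joint collar below 0.0015 m and velocity of joint collar below 0.01 m/s); the robot touches nothing.
It fails at once if the toy truck is moved more than 30 mm (distance of truck_c from where it was at the start of the episode above 0.03 m).
It fails at once if the tape roll is moved more than 30 mm (distance of tape from where it was at the start of the episode above 0.03 m).
It fails at once if the screwdriver is moved more than 30 mm (distance of driver_grip from where it was at the start of the episode above 0.03 m).
Of cell1, cell2, cell3, cell4, cell5 only 3 to 5 are there at a start; the rules pass over those that are not, and their reading is None.
At some moment in a run one of cell1, cell2, cell3, cell4, cell5 may be knocked a few centimetres aside while the robot is not near it.
It also fails if it takes over 210 s, if anything falls off the work surface, if the arm or the gripper's body presses on something with over 40 N, if the wrist force passes 120 N, or if a joint passes its speed limit or range.

### The arm

A 6-joint arm with a two-finger parallel gripper is mounted at the origin on the work surface. World frame = base frame: x ahead of the robot, y to its left, z up, the work surface at z = 0. Lengths are in mm, angles in rad, forces in N, time in s.
With the tool pointing down it reaches from about 425 to 925 mm from the base axis. Payload 12.5 kg.
Tool frame: the origin (TCP) lies between the finger pads; the fingertips stand 25 mm ahead of it and the grasp point (between the pads) lies 6 mm ahead of it; z points along the fingers, y is the line along which they close (so a half turn about z gives the same grasp; the last joint's range is limited). The gripper opens to 85 mm and grips with 20 to 120 N. Pads are 22 mm wide; open, the fingers measure 114 mm over their backs; the gripper's body (76 mm by 85 mm) begins 54 mm behind the grasp point. The pads swing forward as they close: fully open they stand 13 mm farther back than shut.
Start: joints at [-0.106, 0.491, 1.559, -0, 1.092, -0.106], TCP at [625.014, 0.021, 256.327] pointing down, gripper open.
Joint ranges: [-3.1, 3.1], [-0.84, 2.19], [0.05, 2.79], [-1.13, 4.28], [0.06, 2.93], [-2.69, 2.69]. Speed limits (rad/s): [2.22, 2.22, 2.79, 3.14, 3.14, 3.14].

### API

Orientations are given as a rotation vector (axis times angle).
In Python, from rig import manip gives the robot as it stands. The module is installed in compiled form; this text tells all that it offers.
- The arm moves only by the tool carry_out, never from a script. Its argument "commands" is a list of rows, each a list of 7 numbers: the shift along the tool's x, y, z normalised to -1 to 1, where 1 is 0.15 m, then the turn, a rotation vector about the tool's x, y, z normalised to -1 to 1, where 1 is 6 degrees, then the closure, from -1 (fully open) to 1 (shut). In form: [[dx, dy, dz, ax, ay, az, fingers], ...]. A call has 1 to 12 rows; each row shifts and turns the commanded pose from where the row before left it, along the tool's axes as they then stand; what a row does not reach is not made up. A row lasts 1/10 s, in which the tool goes at most 50 mm and 8.59 degrees, less where a joint would pass 70% of its speed; a pose out of reach is approached as far as the arm can. A call with a number of a shift or a turn outside -1 to 1 is refused whole. A call with a gripper value outside its range is refused whole. The fingers move at their own pace and stop on an object; the grip force is fixed at half the most. Time passes only in rows, so rows that do not move let the fingers close. It gives the time, the measured TCP pose, the force, the opening and the grip force at its end, in the units of the state.
- manip.observe(): the state, without advancing time (a new reading comes with each control period).
- manip.camera(name): name is "scene" or "side" or "wrist"; returns a dict with "color" (400x640x3 uint8, red, green, blue), "range_z" (400x640 float32, mm along the optical axis (not along the pixel's ray), 0 where there is no reading), "intrinsics" (3x3 intrinsics, pixels), "xyz" and "orientation" of the camera in the world. Camera axes: x right, y up, looking along -z (the intrinsics and any distortion apply to the point x, -y, -z); pixel columns grow to the right and rows downward; lengths in mm; the calibration is good to about 2 mm. A picture is of the moment at which its call begins.
- manip.hand_in(): hands the job in; it is judged then, once.
Trained networks look in the newest picture that a camera, given by its name, has taken for a name from the list of things; names that differ only in an ending like _2 or _b are one class to them, and where a whole thing is asked for, a point or a joint stands for the part that bears it (a point fixed in the world has none). Each returns a list of dicts, best first, with "score" (0 to 1); they miss things now and then, are a little off and sometimes report something else, mostly with a low value. They report only what shows in the picture. A call takes as long as a camera call. They do not tell look-alikes from the thing itself.
- manip.find_in(label, camera): "bbox" ([left, top, width, height] in pixels, round what is visible of it).
- manip.regions_of(label, camera): "pixels" (400x640 bool, what is visible of it) and "bbox" ([left, top, width, height] in pixels, round what is visible of it).
- manip.mark_of(label, camera): "location" ([row, column] in pixels: a listed point, or the origin of a listed thing).
The state is a dict: "clock": time; "joint_positions": joint angles; "dq": joint speeds; "tau": joint torques, N m; "tcp_pos": TCP position; "orientation": TCP orientation; "ft_force": force on the tool from outside, world axes, zero at the start; "ft_torque": the same for the moment, N m; "opening": finger opening in mm; "grasp_force": force on a finger pad.
Only numpy, scipy, OpenCV 4.12 (cv2) and the standard library are available. Lean on these libraries where they do the work, as an engineer would, in place of code of your own. Each camera call takes 0.05 s, during which the arm holds its last target. There are 200 camera calls.

## Working session

There is one attempt and no reset: what is moved stays moved. The work goes in short steps, Python scripts to look and compute and a tool call to move; the robot and the scene stay as the last step left them, time stands still between calls to the robot, and variables do not carry over. Pictures are saved under pics/ and viewed, at most 14 in all, crops included, and the job is handed in when it is done.

Besides the shell and the picture viewer there is one more tool, called after "Request:" as a command line: name --pt "numbers of a row" for each row, then --argument value for the rest. carry_out: Moves the arm, as the interface text tells. Scaled input: -1 to 1 covers 0.15 m each way for a shift and 6 degrees each way for a turn. Its arguments: {"type":"object","properties":{"commands":{"type":"array","items":{"type":"array","items":{"type":"number"}}}},"required":["commands"]}

```bash
mkdir -p pics; cat > h.py <<'E'
import numpy as np, cv2
from rig import manip
from scipy.spatial.transform import Rotation as R
def rot(o):
    o=np.array(o,float)
    if o.shape==(3,3): return o
    return (R.from_rotvec(o) if o.size==3 else R.from_quat(o)).as_matrix()
def world(c,r,col,z=None):
    """pixel -> world; by depth, or on the plane z"""
    K=c["intrinsics"]; d=np.array([(col-K[0][2])/K[0][0],-(r-K[1][2])/K[1][1],-1.0])
    M=rot(c["orientation"]); p=np.array(c["xyz"])
    w=M@d
    if z is None: return p+w*c["range_z"][int(round(r)),int(round(col))]
    return p+w*(z-p[2])/w[2]
def cloud(c):
    K=c["intrinsics"]; v,u=np.mgrid[:400,:640]; d=c["range_z"]
    P=np.stack([(u-K[0][2])/K[0][0]*d,-(v-K[1][2])/K[1][1]*d,-d],-1)
    return P@rot(c["orientation"]).T+np.array(c["xyz"])
def save(c,name,box=None,s=1):
    im=c["color"][:,:,::-1]
    if box: im=im[box[1]:box[3],box[0]:box[2]]
    cv2.imwrite("pics/"+name,cv2.resize(im,None,fx=s,fy=s,interpolation=cv2.INTER_CUBIC))
E
python3 - <<'E'
from h import *
s=manip.observe(); print(s)
for n in ["scene","side"]:
    c=manip.camera(n); print(n,c["xyz"],c["orientation"],c["intrinsics"]); save(c,n+"0.png")
    for l in ["tub","cap_grip","cell1_c","truck_c","tape","driver_grip"]:
        for f in manip.mark_of(l,n):
            r,k=f["location"]; 
            print(n,l,round(f["score"],2),np.round(f["location"]),np.round(world(c,min(max(r,0),399),min(max(k,0),639))))
E
```

```text
{'clock': 0.0, 'joint_positions': array([-1.05565951e-01,  4.91544194e-01,  1.55948760e+00,  1.49179438e-05,
        1.09167109e+00, -1.05608700e-01]), 'dq': array([ 0.00139859, -0.00090948,  0.00028236,  0.00016565,  0.00100649,
       -0.00100507]), 'tau': array([-2.53899279e-04, -6.18447447e+01, -2.61596632e+01, -1.41405640e-04,
        4.01603000e-03, -9.44706159e-06]), 'tcp_pos': array([6.24790860e+02, 6.92283738e-02, 2.55724128e+02]), 'orientation': array([-2.22078511e+00, -2.22086475e+00,  1.07985148e-03]), 'ft_force': array([-0.12519608, -0.11872145, -0.43479688]), 'ft_torque': array([-4.82529133e-02, -2.89653485e-02,  2.65526742e-05]), 'grasp_force': 0.0, 'opening': 85.55935514261716}
scene [1263.49593047 -478.86737762 1306.14714665] [0.55903379 0.29409856 0.94319819] [[443.87794821   0.         324.19928395]
 [  0.         443.87794821 200.02446678]
 [  0.           0.           1.        ]]
scene tub 0.61 [179. 364.] [572. 161.  92.]
scene cap_grip 0.94 [210. 396.] [706. 202.  35.]
scene cap_grip 0.9 [174. 310.] [425.  34.  55.]
scene cap_grip 0.7 [164. 365.] [548. 180. 13
[... 294 characters left out ...]
8.]
side [   2.05551432 -803.7594764  1174.62003216] [ 0.70798677 -0.23079425 -0.58001848] [[386.22594025   0.         327.71153179]
 [  0.         386.22594025 199.74721404]
 [  0.           0.           1.        ]]
side tub 0.73 [189. 293.] [513. 156.  44.]
side cap_grip 0.93 [217. 286.] [410.  37.  53.]
side cap_grip 0.75 [164. 326.] [567.   3. 266.]
side cap_grip 0.62 [164. 294.] [546. 194. 131.]
side cap_grip 0.3 [266. 340.] [ 464. -233.   13.]
side cell1_c 0.61 [263. 337.] [ 469. -213.    4.]
side truck_c 0.59 [188. 370.] [763. -29.  57.]
side tape 0.58 [164. 237.] [398. 437.  27.]
side driver_grip 0.81 [332. 368.] [ 393. -478.   25.]
side driver_grip 0.31 [167. 293.] [536. 185. 127.]
```

View pics/scene0.png

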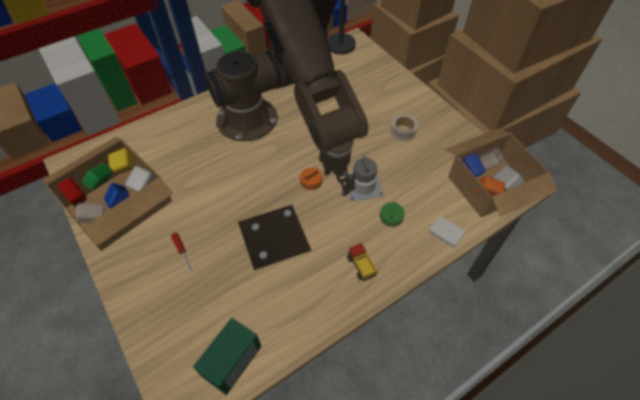

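View pics/side0.png

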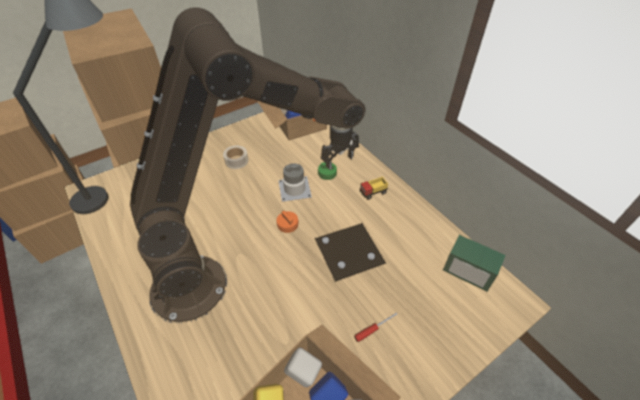

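The grey cap on the tub is at scene px (365,170). The orange one at (311,177) and the green one at (392,214) are look-alikes lying on the bench. Three cells are on the mat at scene px (256,226), (288,213) and (263,255). Next I'll move above the tub and look with the wrist camera.

```bash
python3 - <<'E'
from h import *
c=manip.camera("wrist"); print(c["xyz"],rot(c["orientation"]),c["intrinsics"])
c=manip.camera("scene")
P=cloud(c)
m=(np.abs(P[...,2]-133)<6)&(np.hypot(P[...,0]-548,P[...,1]-185)<60); print(m.sum(),P[m].mean(0) if m.any() else 0)
print([np.round(world(c,r,k,10)) for r,k in [(226,256),(213,288),(255,263)]])
for n in["scene","side"]:
    c=manip.camera(n) if n=="side" else c
    for f in manip.find_in("cell1_c",n): print(n,f)
c=manip.camera("side")
print([np.round(world(c,r,k,10)) for r,k in [(240,326),(265,341),(256,371)]])
E
```

```text
[625.25835323  78.36050564 374.38832243] [[ 9.99999520e-01  3.12524085e-05 -9.79082843e-04]
 [ 2.75417706e-04  9.50202779e-01  3.11632158e-01]
 [ 9.40066494e-04 -3.11632278e-01  9.50202315e-01]] [[294.10572774   0.         320.3527915 ]
 [  0.         294.10572774 198.83658574]
 [  0.           0.           1.        ]]
54 [541.99366137 186.50482342 132.08875942]
[array([ 478., -224.,   10.]), array([ 494., -106.,   10.]), array([ 588., -260.,   10.])]
scene {'bbox': [349.0, 177.4, 35.8, 24.0], 'score': 0.46}
[array([ 491., -110.,   10.]), array([ 472., -229.,   10.]), array([ 583., -260.,   10.])]
```

Request:
carry_out --pt "0.33 0 -0.2 0 0 0 -1" --pt "0.33 -0.1 -0.2 0 0 0 -1" --pt "0.33 -0.3 -0.2 0 0 0 -1" --pt "0.2 -0.1 0 0 0 0 -1" --pt "0 0 0 0 0 0 -1" --pt "0 0 0 0 0 0 -1"

```text
clock: 1.6
tcp_pos: [566.6, 148.4, 328.0]
orientation: [2.219, 2.223, 0.0]
ft_force: [0.2, 0.4, -0.0]
opening: 85.2
grasp_force: 0.0
```

```bash
python3 - <<'E'
from h import *
c=manip.camera("wrist"); print(c["xyz"],manip.observe()["tcp_pos"]); save(c,"w1.png")
for l in ["tub","cap_grip","cell1_c"]:
    for f in manip.mark_of(l,"wrist"):
        r,k=f["location"]; print(l,round(f["score"],2),np.round(f["location"]),np.round(world(c,min(max(r,0),399),min(max(k,0),639))))
E
```

```text
[566.66044671 226.772719   446.06460282] [566.96063581 147.72127719 327.71294136]
tub 0.48 [302. 277.] [ 491. -108.   10.]
cap_grip 0.88 [235. 217.] [417.  43.  56.]
cap_grip 0.81 [136. 422.] [700. 185.  57.]
cap_grip 0.7 [140. 297.] [543. 189. 133.]
```

View pics/w1.png

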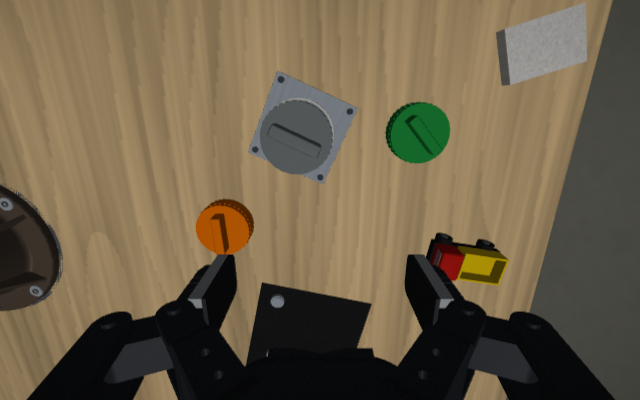

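The wrist picture shows the grey cap on its steel plate at about px (297,138), with its bar sloping down to the right. The orange (225,225) and green (418,132) caps are not on the plate, so they are the look-alikes. I'll measure the bar and plate, with one confirming crop.

```bash
python3 - <<'E'
from h import *
c=manip.camera("wrist"); P=cloud(c); save(c,"w1crop.png",(230,55,460,200),3)
near=np.hypot(P[...,0]-545,P[...,1]-187)
for nm,lo,hi,rad in [("bar",127,139,50),("top",105,114,50),("plate",1.5,8,95)]:
    m=(P[...,2]>lo)&(P[...,2]<hi)&(near<rad)
    q=P[m]; r=cv2.minAreaRect(q[:,:2].astype(np.float32)); print(nm,m.sum(),q[:,2].mean().round(1),q[:,:2].mean(0).round(1),r)
E
```

```text
bar 755 132.7 [539.3 188.5] ((539.2828369140625, 188.02761840820312), (14.15561294555664, 57.90081787109375), 65.1330337524414)
top 3334 109.0 [539.8 189.8] ((539.107177734375, 187.81985473632812), (80.00047302246094, 81.36773681640625), 89.87249755859375)
plate 3444 4.0 [551.7 204.9] ((544.4888916015625, 187.13241577148438), (188.32814025878906, 184.6897430419922), 78.12769317626953)
```

View pics/w1crop.png

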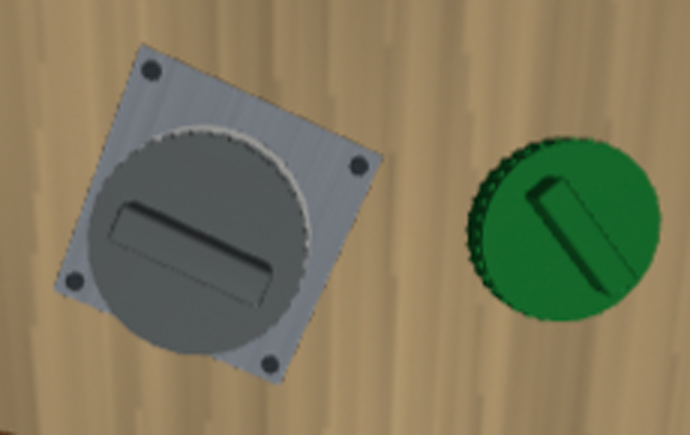

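The crop confirms it: the grey cap sits on the steel plate over the white tub body, and green is only a look-alike. Bar centre is (539,188) at bearing 155°, so the tool turns 65° anticlockwise.

Request:
carry_out --pt "0.265 -0.185 0 0 0 0 -1" --pt "0 0 0 0 0 -1 -1" --pt "0 0 0 0 0 -1 -1" --pt "0 0 0 0 0 -1 -1" --pt "0 0 0 0 0 -1 -1" --pt "0 0 0 0 0 -1 -1" --pt "0 0 0 0 0 -1 -1" --pt "0 0 0 0 0 -1 -1" --pt "0 0 0 0 0 -1 -1" --pt "0 0 0 0 0 -1 -1" --pt "0 0 0 0 0 -1 -1" --pt "0 0 0 0 0 -0.85 -1"

```text
clock: 3.05
tcp_pos: [539.4, 187.0, 327.5]
orientation: [-0.672, -3.068, 0.0]
ft_force: [0.5, 0.8, 0.3]
opening: 85.2
grasp_force: 0.0
```

Request:
carry_out --pt "0 0 0.26 0 0 0 -1" --pt "0 0 0.26 0 0 0 -1" --pt "0 0 0.26 0 0 0 -1" --pt "0 0 0 0 0 0 -1" --pt "0 0 0 0 0 0 -1" --pt "0 0 0 0 0 0 -1"

```text
clock: 3.65
tcp_pos: [540.0, 187.6, 212.7]
orientation: [0.677, 3.065, 0.002]
ft_force: [1.2, -0.3, 0.7]
opening: 85.4
grasp_force: 0.0
```

```bash
cat >> h.py <<'E'
def cap(c,x,y,zt,rad=45,dz=4):
    P=cloud(c); n=np.hypot(P[...,0]-x,P[...,1]-y); m=(abs(P[...,2]-zt)<dz)&(n<rad)
    q=P[m]; r=cv2.minAreaRect(q[:,:2].astype(np.float32)); print(m.sum(),q[:,2].mean().round(1),r)
def st():
    s=manip.observe(); print(round(s["clock"],2),s["tcp_pos"].round(1),"x axis deg",np.degrees(np.arctan2(*rot(s["orientation"])[[1,0],0])).round(2),"zaxis",rot(s["orientation"])[:,2].round(4),"q",s["joint_positions"].round(2),s["ft_force"].round(1),s["opening"].round(1),s["grasp_force"])
def rel(x,y,z):
    s=manip.observe(); print("tool units",(rot(s["orientation"]).T@(np.array([x,y,z])-s["tcp_pos"])/150).round(3))
E
python3 - <<'E'
from h import *
c=manip.camera("wrist"); st(); cap(c,539,188,133); cap(c,539,188,109)
E
```

```text
Traceback (most recent call last):
  File "h.py", line 27, in st
    s=manip.observe(); print(round(s["clock"],2),s["tcp_pos"].round(1),"x axis deg",np.degrees(np.arctan2(*rot(s["orientation"])[[1,0],0])).round(2),"zaxis",rot(s["orientation"])[:,2].round(4),"q",s["joint_positions"].round(2),s["ft_force"].round(1),s["opening"].round(1),s["grasp_force"])
                                                                                                                                                                                                                                                          ^^^^^^^^^^^^^^^^^^
AttributeError: 'float' object has no attribute 'round'
```

```bash
sed -i 's/s\["opening"\].round(1)/round(s["opening"],1)/' h.py
python3 - <<'E'
from h import *
c=manip.camera("wrist"); st(); cap(c,539,188,133); cap(c,539,188,109); save(c,"w2.png")
E
```

```text
3.75 [539.7 187.8 212.7] x axis deg 155.09 zaxis [ 3.e-03  7.e-04 -1.e+00] q [ 0.22  0.46  1.74 -0.    0.93 -0.92] [-0.5  0.4  0.9] 85.3 0.0
1446 132.9 ((538.4437255859375, 188.14337158203125), (13.998908042907715, 57.888309478759766), 64.73632049560547)
6260 109.1 ((538.3369140625, 188.20924377441406), (81.29251861572266, 80.53437042236328), 66.18982696533203)
```

Request:
carry_out --pt "0 0 0.25 0 0 0 -1" --pt "0 0 0.25 0 0 0 -1" --pt "0 0 0 0 0 0 -0.2" --pt "0 0 0 0 0 0 1" --pt "0 0 0 0 0 0 1" --pt "0 0 0 0 0 0 1" --pt "0 0 0 0 0 0 1" --pt "0 0 0 0 0 0 1" --pt "0 0 0 0 0 0 1"

```text
clock: 4.65
tcp_pos: [539.5, 187.8, 136.9]
orientation: [0.677, 3.066, 0.001]
ft_force: [-0.2, -0.3, 6.9]
opening: 13.3
grasp_force: 60.1
```

```bash
python3 - <<'E'
from h import *
st()
E
```

```text
4.65 [539.5 187.8 136.9] x axis deg 155.1 zaxis [ 2.e-03  3.e-04 -1.e+00] q [ 0.22  0.56  1.81 -0.    0.76 -0.92] [-0.2 -0.3  6.9] 13.3 60.14694035053253
```

Request:
carry_out --pt "0 0 0.03 0 0 0 1" --pt "0 0 0.028 0 0 0 1" --pt "0 0 0 0 0 0 1" --pt "0 0 0 0 0 0 1"

```text
clock: 5.05
tcp_pos: [539.6, 187.8, 128.8]
orientation: [0.677, 3.066, 0.001]
ft_force: [-2.8, -0.9, 15.6]
opening: 12.6
grasp_force: 61.3
```

Request:
carry_out --pt "0 0 0.006 0 0 0 1" --pt "0 0 0 0 0 -1 1" --pt "0 0 0 0 0 -1 1" --pt "0 0 0 0 0 -1 1" --pt "0 0 0 0 0 -1 1" --pt "0 0 0 0 0 0 1"

```text
clock: 5.65
tcp_pos: [540.3, 188.0, 128.3]
orientation: [0.019, 3.137, 0.002]
ft_force: [0.5, 0.8, 14.7]
opening: 12.8
grasp_force: 61.4
```

```bash
python3 - <<'E'
from h import *
st(); print(manip.observe()["ft_torque"])
E
```

```text
5.65 [540.3 188.  128.3] x axis deg 179.3 zaxis [ 0.0044  0.001  -1.    ] q [ 0.22  0.58  1.82  0.    0.74 -1.34] [ 0.5  0.8 14.7] 12.8 61.37068033218384
[0.11434303 0.13766567 0.158257  ]
```

Request:
carry_out --pt "0 0 0 0 0 -1 1" --pt "0 0 0 0 0 -1 1" --pt "0 0 0 0 0 -1 1" --pt "0 0 0 0 0 -1 1" --pt "0 0 0 0 0 -1 1" --pt "0 0 0 0 0 -1 1" --pt "0 0 0 0 0 -1 1" --pt "0 0 0 0 0 -1 1" --pt "0 0 0 0 0 0 1"

```text
clock: 6.55
tcp_pos: [539.6, 188.7, 128.1]
orientation: [-1.258, 2.875, 0.001]
ft_force: [-2.9, 6.9, 14.5]
opening: 12.8
grasp_force: 61.4
```

Request:
carry_out --pt "0 0 -0.03 0 0 0 1" --pt "0 0 -0.03 0 0 0 1" --pt "0 0 0 0 0 0 1" --pt "0 0 -0.1 0 0 0 1" --pt "0 0 -0.1 0 0 0 1" --pt "0 0 -0.2 0 0 0 1" --pt "0 0 -0.2 0 0 0 1" --pt "0 0 -0.1 0 0 0 1" --pt "0 0 0 0 0 0 1" --pt "0 0 0 0 0 0 1"

```text
clock: 7.55
tcp_pos: [538.7, 187.6, 239.8]
orientation: [1.255, -2.88, -0.0]
ft_force: [-0.7, 0.1, -1.8]
opening: 12.8
grasp_force: 59.4
```

```bash
python3 - <<'E'
from h import *
st(); c=manip.camera("side"); save(c,"s1.png",(220,100,420,300),3)
E
```

```text
7.55 [538.7 187.6 239.8] x axis deg -132.9 zaxis [-2.e-04 -1.e-04 -1.e+00] q [ 0.22  0.43  1.71 -0.    1.   -2.17] [-0.7  0.1 -1.8] 12.8 59.370410442352295
```

View pics/s1.png

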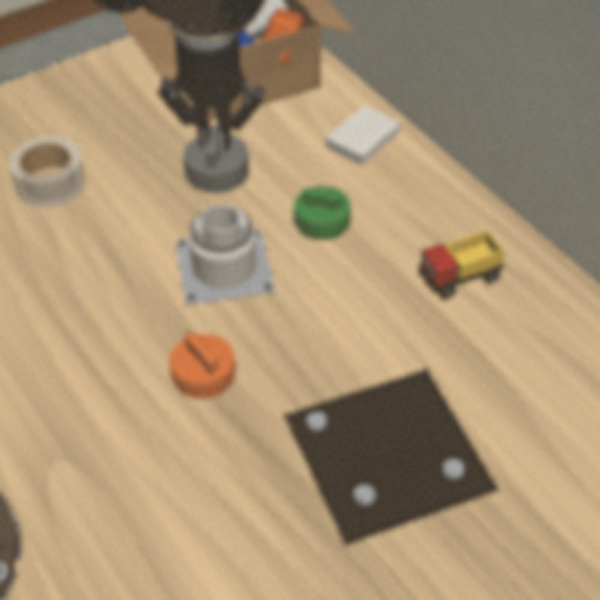

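Cap is off and held, and the tub is open. Three cells are on the mat at crop px (317,420), (365,494) and (453,468). I'll park the cap on clear bench near (580,50).

Request:
carry_out --pt "0.121 -0.207 0 0 0 0 1" --pt "0.121 -0.207 0 0 0 0 1" --pt "0.121 -0.207 0 0 0 0 1" --pt "0.121 -0.207 0 0 0 0 1" --pt "0 0 0.29 0 0 0 1" --pt "0 0 0.29 0 0 0 1" --pt "0 0 0.29 0 0 0 1" --pt "0 0 0.25 0 0 0 1" --pt "0 0 0.02 0 0 0 1" --pt "0 0 0.02 0 0 0 1" --pt "0 0 0 0 0 0 1"

```text
clock: 8.7
tcp_pos: [581.1, 50.0, 67.2]
orientation: [-1.255, 2.879, -0.001]
ft_force: [-0.5, 1.2, -2.2]
opening: 12.7
grasp_force: 59.3
```

Request:
carry_out --pt "0 0 0.02 0 0 0 1" --pt "0 0 0.015 0 0 0 1" --pt "0 0 0 0 0 0 1"

```text
clock: 9.0
tcp_pos: [580.8, 50.0, 61.5]
orientation: [-1.255, 2.879, -0.001]
ft_force: [0.1, 0.3, -1.8]
opening: 12.9
grasp_force: 59.3
```

Request:
carry_out --pt "0 0 0.007 0 0 0 1" --pt "0 0 0.007 0 0 0 1" --pt "0 0 0 0 0 0 1"

```text
clock: 9.3
tcp_pos: [580.9, 49.9, 60.6]
orientation: [-1.255, 2.879, -0.001]
ft_force: [-5.2, -1.2, 17.8]
opening: 12.8
grasp_force: 62.0
```

Request:
carry_out --pt "0 0 -0.008 0 0 0 -1" --pt "0 0 0 0 0 0 -1" --pt "0 0 0 0 0 0 -1" --pt "0 0 0 0 0 0 -1" --pt "0 0 -0.1 0 0 0 -1" --pt "0 0 -0.3 0 0 0 -1" --pt "0 0 -0.33 0 0 0 -1" --pt "0 0 -0.33 0 0 0 -1" --pt "0 0 -0.33 0 0 1 -1" --pt "0 0 0 0 0 1 -1" --pt "0 0 0 0 0 1 -1" --pt "0 0 0 0 0 1 -1"

```text
clock: 10.5
tcp_pos: [580.5, 50.0, 268.8]
orientation: [-0.622, 3.079, -0.0]
ft_force: [0.1, 0.4, -0.1]
opening: 84.7
grasp_force: 0.0
```

Request:
carry_out --pt "0 0 0 0 0 1 -1" --pt "0 0 0 0 0 1 -1" --pt "0 0 0 0 0 1 -1" --pt "0 0 0 0 0 1 -1" --pt "0 0 0 0 0 1 -1" --pt "0 0 0 0 0 1 -1" --pt "0 0 0 0 0 1 -1" --pt "0 0 0 0 0 1 -1" --pt "0 0 0 0 0 1 -1" --pt "0 0 0 0 0 1 -1" --pt "0 0 0 0 0 1 -1" --pt "0 0 0 0 0 1 -1"

```text
clock: 11.7
tcp_pos: [580.5, 50.0, 268.3]
orientation: [-1.306, -2.857, 0.0]
ft_force: [-0.4, -0.1, 0.0]
opening: 85.1
grasp_force: 0.0
```

Request:
carry_out --pt "0 0 0 0 0 1 -1" --pt "0 0 0 0 0 1 -1" --pt "0 0 0 0 0 1 -1" --pt "0 0 0 0 0 1 -1" --pt "0 0 0 0 0 1 -1" --pt "0 0 0 0 0 1 -1" --pt "0 0 0 0 0 0.85 -1" --pt "-0.33 0 0 0 0 0 -1" --pt "-0.33 -0.2 0 0 0 0 -1" --pt "-0.33 0 0 0 0 0 -1" --pt "-0.33 0 0 0 0 0 -1" --pt "-0.27 -0.1 0 0 0 0 -1"

```text
clock: 12.9
tcp_pos: [540.0, -184.4, 268.3]
orientation: [2.221, 2.221, 0.0]
ft_force: [0.7, 0.1, -0.2]
opening: 85.4
grasp_force: 0.0
```

Request:
carry_out --pt "-0.1 -0.2 0 0 0 0 -1" --pt "0 0 0 0 0 0 -1" --pt "0 0 0 0 0 0 -1"

```text
clock: 13.2
tcp_pos: [509.5, -197.2, 268.7]
orientation: [2.223, 2.22, 0.0]
ft_force: [0.8, 0.3, 0.1]
opening: 85.2
grasp_force: 0.0
```

```bash
cat >> h.py <<'E'
def cells(c):
    P=cloud(c); hsv=cv2.cvtColor(c["color"],cv2.COLOR_RGB2HSV)
    m=((P[...,2]>6.8)&(P[...,2]<13)&(hsv[...,1]<70)&(c["range_z"]>0)&(P[...,1]<40)).astype(np.uint8)
    n,l,s,ce=cv2.connectedComponentsWithStats(m)
    for i in range(1,n):
        if s[i,4]>25:
            q=P[l==i]; (x,y),rr=cv2.minEnclosingCircle(q[:,:2].astype(np.float32)); print("cell",ce[i].round(),s[i,4],q.mean(0).round(1),"circ",round(x,1),round(y,1),round(rr,1))
E
python3 - <<'E'
from h import *
c=manip.camera("wrist"); st(); save(c,"w3.png"); cells(c)
for f in manip.mark_of("cell1_c","wrist"): r,k=f["location"]; print(f["score"],r,k,world(c,r,k).round())
E
```

```text
13.25 [ 510.  -196.7  268.6] x axis deg 89.98 zaxis [ 4.e-04 -0.e+00 -1.e+00] q [-0.49  0.37  1.74  0.    1.04 -0.49] [ 0.4  1.2 -0.2] 85.3 0.0
cell [535.  27.] 35 [753.4 -38.1  10.2] circ 755.2 -38.1 10.6
cell [593.  36.] 51 [821.4 -47.5  10.6] circ 825.7 -46.1 12.3
cell [305.  92.] 320 [ 491.3 -107.3    9.8] circ 491.2 -107.5 12.0
cell [296. 187.] 247 [ 477.2 -226.5    9.8] circ 477.4 -227.1 12.1
cell [376. 210.] 232 [ 586.  -258.1    9.9] circ 586.3 -259.0 12.2
0.84 187.0 292.5 [ 473. -225.   11.]
```

View pics/w3.png

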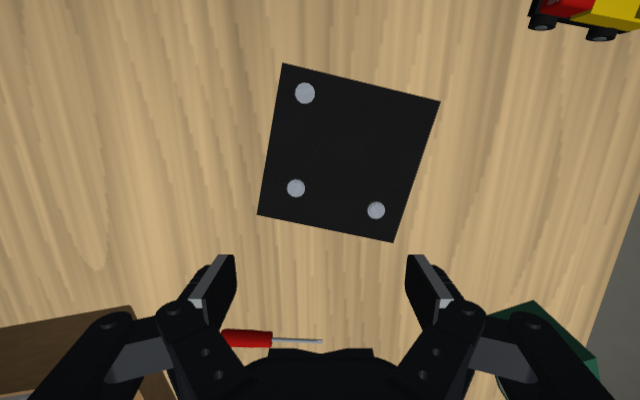

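The wrist view shows exactly three cells on the mat at px (305,92), (296,188) and (376,210), at z≈10 as expected. I'll take the third first.

Request:
carry_out --pt "-0.206 0.253 0 0 0 0 -1" --pt "-0.206 0.253 0 0 0 0 -1" --pt "0 0 0.32 0 0 0 -1" --pt "0 0 0.32 0 0 0 -1" --pt "0 0 0.32 0 0 0 -1" --pt "0 0 0.32 0 0 0 -1" --pt "0 0 0.2 0 0 0 -1" --pt "0 0 0.122 0 0 0 -1" --pt "0 0 0 0 0 0 -1"

```text
clock: 14.2
tcp_pos: [585.3, -257.1, 25.2]
orientation: [-2.217, -2.22, 0.002]
ft_force: [0.6, -0.3, 0.8]
opening: 85.6
grasp_force: 0.0
```

Request:
carry_out --pt "0 0 0 0 0 0 -0.1" --pt "0 0 0 0 0 0 0.2" --pt "0 0 0 0 0 0 0.4" --pt "0 0 0 0 0 0 1" --pt "0 0 0 0 0 0 1" --pt "0 0 0 0 0 0 1" --pt "0 0 0 0 0 0 1"

```text
clock: 14.9
tcp_pos: [586.0, -258.8, 29.5]
orientation: [2.22, 2.22, 0.001]
ft_force: [-1.9, 2.1, 7.1]
opening: 19.8
grasp_force: 58.4
```

Request:
carry_out --pt "0 0 -0.1 0 0 0 1" --pt "0 0 -0.2 0 0 0 1" --pt "0 0 -0.3 0 0 0 1" --pt "0 0 -0.33 0 0 0 1" --pt "0 0 -0.2 0 0 0 1" --pt "0 0 0 0 0 0 1"

```text
clock: 15.5
tcp_pos: [586.8, -259.3, 203.8]
orientation: [2.215, 2.215, 0.004]
ft_force: [0.6, -0.2, -0.3]
opening: 20.0
grasp_force: 58.8
```

```bash
python3 - <<'E'
from h import *
c=manip.camera("wrist"); st(); save(c,"w4.png",(160,150,480,400),2.4); cells(c)
E
```

```text
15.55 [ 586.  -258.8  200.9] x axis deg 90.0 zaxis [ 0.0044 -0.0025 -1.    ] q [-0.52  0.57  1.58  0.    0.99 -0.52] [-0.8  0.3 -1.4] 20.6 58.748740553855896
cell [215.  18.] 601 [ 491.8 -107.9    9.9] circ 491.1 -107.4 12.4
cell [215. 147.] 411 [ 477.7 -226.9    9.8] circ 477.1 -227.3 12.3
```

View pics/w4.png

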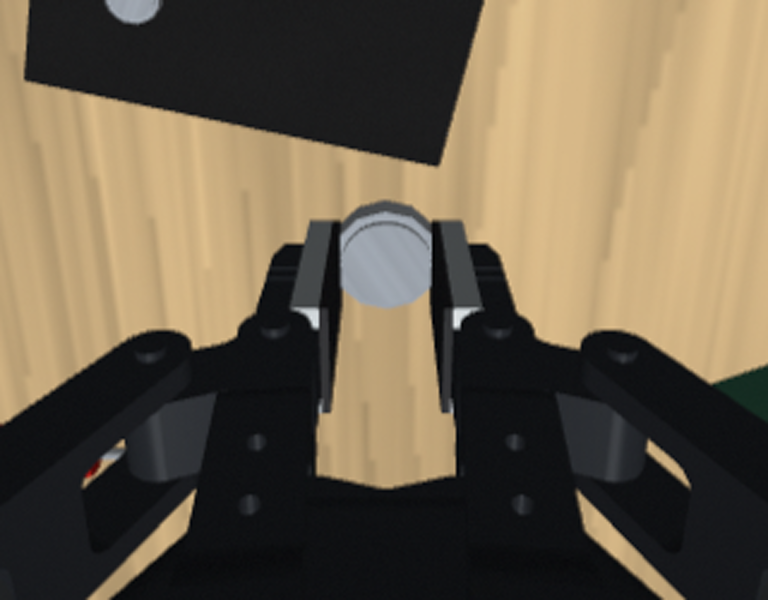

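Cell held flat and centred. Carry it to the tub mouth.

Request:
carry_out --pt "0.298 -0.0315 0 0 0 0 1" --pt "0.298 -0.0315 0 0 0 0 1" --pt "0.298 -0.0315 0 0 0 0 1" --pt "0.298 -0.0315 0 0 0 0 1" --pt "0.298 -0.0315 0 0 0 0 1" --pt "0.298 -0.0315 0 0 0 0 1" --pt "0.298 -0.0315 0 0 0 0 1" --pt "0.298 -0.0315 0 0 0 0 1" --pt "0.298 -0.0315 0 0 0 0 1" --pt "0.298 -0.0315 0 0 0 0 1" --pt "0 0 0.2 0 0 0 1" --pt "0 0 0 0 0 0 1"

```text
clock: 16.75
tcp_pos: [536.2, 189.1, 164.4]
orientation: [-2.217, -2.222, 0.009]
ft_force: [-0.1, -0.2, -0.0]
opening: 20.0
grasp_force: 58.8
```

```bash
python3 - <<'E'
from h import *
st(); rel(538.8,188.1,123)
E
```

```text
16.75 [536.2 189.1 164.4] x axis deg 90.13 zaxis [-0.0062 -0.0015 -1.    ] q [ 0.22  0.52  1.79 -0.    0.83  0.22] [-0.1 -0.2 -0. ] 20.0 58.833544850349426
tool units [-0.006  0.019  0.276]
```

Request:
carry_out --pt "0 0 0.18 0 0 0 1" --pt "0 0 0.1 0 0 0 1" --pt "0 0 0 0 0 0 1" --pt "0 0 0 0 0 0 1"

```text
clock: 17.15
tcp_pos: [538.6, 187.7, 126.3]
orientation: [-2.222, -2.22, 0.001]
ft_force: [0.5, -0.3, -0.4]
opening: 20.2
grasp_force: 58.8
```

Request:
carry_out --pt "0 0 0 0 0 0 -1" --pt "0 0 0 0 0 0 -1" --pt "0 0 0 0 0 0 -1" --pt "0 0 -0.2 0 0 0 -1" --pt "0 0 -0.3 0 0 0 -1" --pt "0 0 0 0 0 0 -1"

```text
clock: 17.75
tcp_pos: [540.1, 188.9, 206.0]
orientation: [2.218, 2.218, 0.011]
ft_force: [0.8, -0.2, -0.6]
opening: 85.3
grasp_force: 0.0
```

Request:
carry_out --pt "-0.277 -0.041 0 0 0 0 -1" --pt "-0.277 -0.041 0 0 0 0 -1" --pt "-0.277 -0.041 0 0 0 0 -1" --pt "-0.277 -0.041 0 0 0 0 -1" --pt "-0.277 -0.041 0 0 0 0 -1" --pt "-0.277 -0.041 0 0 0 0 -1" --pt "-0.277 -0.041 0 0 0 0 -1" --pt "-0.277 -0.041 0 0 0 0 -1" --pt "-0.277 -0.041 0 0 0 0 -1" --pt "-0.277 -0.041 0 0 0 0 -1" --pt "0 0 0 0 0 0 -1" --pt "0 0 0 0 0 0 -1"

```text
clock: 18.95
tcp_pos: [476.4, -227.7, 200.5]
orientation: [-2.223, -2.219, -0.0]
ft_force: [-0.4, 0.4, -0.4]
opening: 85.5
grasp_force: 0.0
```

```bash
python3 - <<'E'
from h import *
c=manip.camera("wrist"); st(); cells(c); rel(477.2,-227.1,29)
E
```

```text
19.0 [ 476.6 -226.8  200.6] x axis deg 89.96 zaxis [-2.e-04  3.e-04 -1.e+00] q [-0.57  0.42  1.86  0.    0.86 -0.57] [ 0.5 -0.1 -0.3] 85.7 0.0
cell [335.  56.] 538 [ 490.9 -107.6    9.9] circ 491.1 -107.6 12.1
cell [320. 178.] 373 [ 477.  -226.6    9.9] circ 476.9 -227.1 12.2
tool units [-0.002  0.004  1.144]
```

Request:
carry_out --pt "0 0 0.32 0 0 0 -1" --pt "0 0 0.32 0 0 0 -1" --pt "0 0 0.32 0 0 0 -1" --pt "0 0 0.18 0 0 0 -1" --pt "0 0 0 0 0 0 -1" --pt "0 0 0 0 0 0 -0.1" --pt "0 0 0 0 0 0 0.2" --pt "0 0 0 0 0 0 0.4" --pt "0 0 0 0 0 0 1" --pt "0 0 0 0 0 0 1" --pt "0 0 0 0 0 0 1" --pt "0 0 0 0 0 0 1"

```text
clock: 20.2
tcp_pos: [477.3, -227.3, 31.1]
orientation: [2.22, 2.22, 0.001]
ft_force: [-1.3, 1.8, 12.5]
opening: 19.6
grasp_force: 58.3
```

Request:
carry_out --pt "0 0 -0.1 0 0 0 1" --pt "0 0 -0.2 0 0 0 1" --pt "0 0 -0.3 0 0 0 1" --pt "0 0 -0.33 0 0 0 1" --pt "0 0 -0.2 0 0 0 1" --pt "0 0 0 0 0 0 1"

```text
clock: 20.8
tcp_pos: [477.9, -227.8, 203.8]
orientation: [2.216, 2.216, 0.003]
ft_force: [0.4, 1.0, 0.2]
opening: 19.3
grasp_force: 58.7
```

Request:
carry_out --pt "0.277 0.041 0 0 0 0 1" --pt "0.277 0.041 0 0 0 0 1" --pt "0.277 0.041 0 0 0 0 1" --pt "0.277 0.041 0 0 0 0 1" --pt "0.277 0.041 0 0 0 0 1" --pt "0.277 0.041 0 0 0 0 1" --pt "0.277 0.041 0 0 0 0 1" --pt "0.277 0.041 0 0 0 0 1" --pt "0.277 0.041 0 0 0 0 1" --pt "0.277 0.041 0 0 0 0 1" --pt "0 0 0 0 0 0 1" --pt "0 0 0 0 0 0 1"

```text
clock: 22.0
tcp_pos: [537.8, 189.0, 198.4]
orientation: [-2.219, -2.223, 0.002]
ft_force: [-0.4, 0.2, -0.8]
opening: 18.9
grasp_force: 58.7
```

Request:
carry_out --pt "0 0 0.25 0 0 0 1" --pt "0 0 0.23 0 0 0 1" --pt "0 0 0 0 0 0 1" --pt "0 0 0 0 0 0 1"

```text
clock: 22.4
tcp_pos: [538.4, 187.5, 127.5]
orientation: [-2.222, -2.22, 0.001]
ft_force: [0.4, -1.5, 0.5]
opening: 19.0
grasp_force: 58.8
```

Request:
carry_out --pt "0 0 0 0 0 0 -1" --pt "0 0 0 0 0 0 -1" --pt "0 0 0 0 0 0 -1" --pt "0 0 -0.2 0 0 0 -1" --pt "0 0 -0.3 0 0 0 -1" --pt "0 0 0 0 0 0 -1"

```text
clock: 23.0
tcp_pos: [540.1, 188.9, 207.8]
orientation: [2.218, 2.218, 0.012]
ft_force: [1.4, -0.4, -0.1]
opening: 85.5
grasp_force: 0.0
```

Request:
carry_out --pt "-0.281 -0.045 0 0 0 0 -1" --pt "-0.281 -0.045 0 0 0 0 -1" --pt "-0.281 -0.045 0 0 0 0 -1" --pt "-0.281 -0.045 0 0 0 0 -1" --pt "-0.281 -0.045 0 0 0 0 -1" --pt "-0.281 -0.045 0 0 0 0 -1" --pt "-0.281 -0.045 0 0 0 0 -1" --pt "0 0 0 0 0 0 -1" --pt "0 0 0 0 0 0 -1" --pt "0 0 0 0 0 0 -1"

```text
clock: 24.0
tcp_pos: [491.1, -106.0, 202.3]
orientation: [2.221, 2.222, 0.0]
ft_force: [-0.3, -1.0, -0.0]
opening: 85.3
grasp_force: 0.0
```

```bash
python3 - <<'E'
from h import *
c=manip.camera("wrist"); st(); cells(c); rel(491,-107.6,31.5)
E
```

```text
24.05 [ 491.2 -105.7  202.3] x axis deg 90.07 zaxis [ 3.e-04  0.e+00 -1.e+00] q [-0.34  0.39  1.92  0.    0.84 -0.34] [-0.1  0.1 -0.9] 85.6 0.0
cell [637. 120.] 31 [815.2 -44.3  10.2] circ 817.0 -44.2 4.8
cell [320. 179.] 367 [ 491.2 -106.8    9.9] circ 491.3 -107.3 12.2
tool units [-0.013 -0.002  1.139]
```

Request:
carry_out --pt "-0.012 0 0.32 0 0 0 -1" --pt "0 0 0.32 0 0 0 -1" --pt "0 0 0.32 0 0 0 -1" --pt "0 0 0.18 0 0 0 -1" --pt "0 0 0 0 0 0 -1" --pt "0 0 0 0 0 0 -0.1" --pt "0 0 0 0 0 0 0.2" --pt "0 0 0 0 0 0 0.4" --pt "0 0 0 0 0 0 1" --pt "0 0 0 0 0 0 1" --pt "0 0 0 0 0 0 1" --pt "0 0 0 0 0 0 1"

```text
clock: 25.25
tcp_pos: [492.9, -109.2, 34.8]
orientation: [2.217, 2.217, 0.005]
ft_force: [-3.4, 1.3, 45.5]
opening: 0.2
grasp_force: 22.9
```

Request:
carry_out --pt "0 0 -0.1 0 0 0 1" --pt "0 0 -0.2 0 0 0 1" --pt "0 0 -0.3 0 0 0 1" --pt "0 0 -0.33 0 0 0 1" --pt "0 0 -0.2 0 0 0 1" --pt "0 0 0 0 0 0 1"

```text
clock: 25.85
tcp_pos: [492.2, -108.9, 205.1]
orientation: [2.216, 2.216, 0.005]
ft_force: [-0.1, 0.4, -1.0]
opening: -0.1
grasp_force: 0.0
```

Request:
carry_out --pt "0.284 0.045 0 0 0 0 1" --pt "0.284 0.045 0 0 0 0 1" --pt "0.282 0.045 0 0 0 0 1" --pt "0.282 0.045 0 0 0 0 1" --pt "0.282 0.045 0 0 0 0 1" --pt "0.282 0.045 0 0 0 0 1" --pt "0.282 0.045 0 0 0 0 1" --pt "0 0 0 0 0 0 1" --pt "0 0 0 0 0 0 1" --pt "0 0 0.25 0 0 0 1" --pt "0 0 0.23 0 0 0 1" --pt "0 0 0 0 0 0 1"

```text
clock: 27.05
tcp_pos: [536.5, 186.5, 125.2]
orientation: [-2.221, -2.217, 0.009]
ft_force: [0.3, 0.2, -0.6]
opening: -0.4
grasp_force: 0.0
```

```bash
python3 - <<'E'
from h import *
st(); rel(538.8,188.1,127)
E
```

```text
27.05 [536.5 186.5 125.2] x axis deg 89.91 zaxis [-0.0069 -0.0017 -1.    ] q [ 0.22  0.58  1.82 -0.    0.75  0.22] [ 0.3  0.2 -0.6] -0.4 0.0
tool units [ 0.01   0.015 -0.012]
```

The third grasp closed on nothing: the opening reads 0, probably because the cell was knocked aside. I'll rise, look and find it.

Request:
carry_out --pt "0 0 -0.25 0 0 0 -1" --pt "0 0 -0.3 0 0 0 -1" --pt "-0.28 -0.04 0 0 0 0 -1" --pt "-0.28 -0.04 0 0 0 0 -1" --pt "-0.28 -0.04 0 0 0 0 -1" --pt "-0.28 -0.04 0 0 0 0 -1" --pt "-0.28 -0.04 0 0 0 0 -1" --pt "-0.28 -0.04 0 0 0 0 -1" --pt "-0.28 -0.04 0 0 0 0 -1" --pt "-0.28 0 -0.2 0 0 0 -1" --pt "0 0 0 0 0 0 -1" --pt "0 0 0 0 0 0 -1"

```text
clock: 28.25
tcp_pos: [495.8, -147.8, 241.8]
orientation: [2.223, 2.217, 0.001]
ft_force: [-0.3, 0.8, -0.9]
opening: 85.5
grasp_force: 0.0
```

```bash
python3 - <<'E'
from h import *
c=manip.camera("wrist"); st(); cells(c); save(c,"w5.png")
for f in manip.mark_of("cell1_c","wrist"): r,k=f["location"]; print(f["score"],r,k,world(c,r,k).round())
E
```

```text
28.3 [ 495.7 -146.7  241.1] x axis deg 89.92 zaxis [ 6.e-04 -2.e-04 -1.e+00] q [-0.42  0.36  1.84  0.    0.95 -0.41] [-0.1 -0.5 -1. ] 85.1 0.0
cell [371.  10.] 41 [549.2  21.   10. ] circ 549.5 21.7 10.6
cell [611.  80.] 43 [818.8 -46.7  10.6] circ 822.6 -46.1 10.0
cell [317. 136.] 329 [ 492.5 -107.2    9.9] circ 492.4 -107.4 12.1
```

View pics/w5.png

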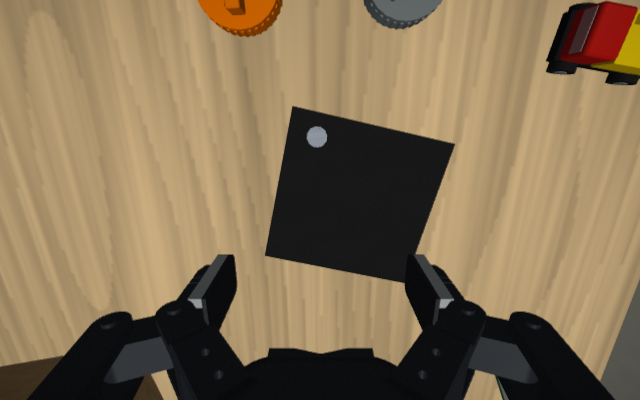

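The cell is still at px (317,136), world (492.5,-107). The fingers closed just above it, so I'll go lower, to about 28 mm as with the first cell.

```bash
python3 - <<'E'
from h import *
rel(492.5,-107.4,60)
E
```

```text
tool units [ 0.258 -0.022  1.204]
```

Request:
carry_out --pt "0.258 -0.02 0 0 0 0 -1" --pt "0 0 0.3 0 0 0 -1" --pt "0 0 0.3 0 0 0 -1" --pt "0 0 0.3 0 0 0 -1" --pt "0 0 0.3 0 0 0 -1" --pt "0 0 0 0 0 0 -1" --pt "0 0 0 0 0 0 -1"

```text
clock: 29.05
tcp_pos: [493.2, -107.0, 60.6]
orientation: [-2.219, -2.221, 0.001]
ft_force: [-0.2, -0.6, -0.2]
opening: 85.4
grasp_force: 0.0
```

```bash
python3 - <<'E'
from h import *
st(); rel(492.5,-107.4,28.2)
E
```

```text
29.05 [ 493.2 -107.    60.6] x axis deg 90.07 zaxis [-1.8e-03  7.0e-04 -1.0e+00] q [-0.34  0.62  2.02  0.    0.5  -0.35] [-0.2 -0.6 -0.2] 85.4 0.0
tool units [-0.003 -0.005  0.216]
```

Request:
carry_out --pt "0 0 0.216 0 0 0 -1" --pt "0 0 0 0 0 0 -1" --pt "0 0 0 0 0 0 -0.1" --pt "0 0 0 0 0 0 0.2" --pt "0 0 0 0 0 0 0.4" --pt "0 0 0 0 0 0 1" --pt "0 0 0 0 0 0 1" --pt "0 0 0 0 0 0 1" --pt "0 0 0 0 0 0 1"

```text
clock: 29.95
tcp_pos: [493.7, -107.9, 29.0]
orientation: [2.22, 2.22, 0.001]
ft_force: [-1.3, 0.9, 13.9]
opening: 20.4
grasp_force: 58.2
```

Request:
carry_out --pt "0 0 -0.1 0 0 0 1" --pt "0 0 -0.2 0 0 0 1" --pt "0 0 -0.3 0 0 0 1" --pt "0 0 -0.33 0 0 0 1" --pt "0 0 -0.2 0 0 0 1" --pt "0 0 0 0 0 0 1"

```text
clock: 30.55
tcp_pos: [494.5, -108.1, 201.6]
orientation: [2.217, 2.217, 0.005]
ft_force: [0.6, 0.3, -0.2]
opening: 20.1
grasp_force: 58.8
```

Request:
carry_out --pt "0.281 0.044 0 0 0 0 1" --pt "0.281 0.044 0 0 0 0 1" --pt "0.281 0.044 0 0 0 0 1" --pt "0.281 0.044 0 0 0 0 1" --pt "0.281 0.044 0 0 0 0 1" --pt "0.281 0.044 0 0 0 0 1" --pt "0.281 0.044 0 0 0 0 1" --pt "0 0 0 0 0 0 1" --pt "0 0 0.25 0 0 0 1" --pt "0 0 0.22 0 0 0 1" --pt "0 0 0 0 0 0 1" --pt "0 0 0 0 0 0 1"

```text
clock: 31.75
tcp_pos: [539.5, 186.9, 126.9]
orientation: [-2.221, -2.22, 0.002]
ft_force: [-0.2, -0.5, 0.6]
opening: 20.3
grasp_force: 58.9
```

Request:
carry_out --pt "0 0 0 0 0 0 -1" --pt "0 0 0 0 0 0 -1" --pt "0 0 0 0 0 0 -1" --pt "0 0 -0.2 0 0 0 -1" --pt "0 0 -0.33 0 0 0 -1" --pt "0 0 -0.33 0 0 0 -1" --pt "0 0 -0.2 0 0 0 -1" --pt "-0.26 0 0 0 0 0 -1" --pt "-0.26 0 0 0 0 0 -1" --pt "0 0 0 0 0 0 -1" --pt "0 0 0 0 0 0 -1"

```text
clock: 32.85
tcp_pos: [539.6, 108.8, 286.6]
orientation: [2.223, 2.219, 0.001]
ft_force: [-0.3, 0.2, 0.7]
opening: 85.5
grasp_force: 0.0
```

```bash
python3 - <<'E'
from h import *
c=manip.camera("wrist"); st(); save(c,"w6.png",(200,20,520,260),2.5)
cap(c,581,50,56); cap(c,581,50,32); cells(manip.camera("side"))
P=cloud(c); m=(abs(P[...,2]-94)<3)&(np.hypot(P[...,0]-538,P[...,1]-188)<45); print(m.sum(),cv2.minEnclosingCircle(P[m][:,:2].astype(np.float32)),P[m].mean(0))
m=(P[...,2]<60)&(np.hypot(P[...,0]-538,P[...,1]-188)<22); print(m.sum(),np.percentile(P[m][:,2],[0,10,25,50,75,90,100]).round())
E
```

```text
32.9 [539.5 109.5 286.3] x axis deg 89.96 zaxis [ 8.e-04  2.e-04 -1.e+00] q [0.08 0.35 1.7  0.   1.08 0.08] [-0.1  0.8 -0.6] 85.7 0.0
484 56.0 ((580.2546997070312, 47.93284606933594), (58.176570892333984, 14.18618106842041), 48.097896575927734)
2060 32.4 ((580.6419067382812, 47.805912017822266), (81.06214141845703, 81.12516784667969), 8.614757537841797)
cell [471. 161.] 30 [1274.4 -119.2    9.5] circ 1274.3 -118.5 55.3
cell [522. 198.] 77 [1273.8 -391.5   10.1] circ 1271.6 -392.8 93.1
cell [579. 238.] 36 [1274.3 -642.4    9.8] circ 1271.8 -644.2 35.3
cell [602. 255.] 44 [1273.9 -731.     9.9] circ 1277.1 -728.9 40.9
cell [630. 275.] 32 [1273.9 -834.2    9.7] circ 1272.1 -834.8 31.4
539 ((539.1748657226562, 187.9184112548828), 26.914199829101562) [539.2455688  189.36201666  94.64114811]
964 [ 3.  6.  6.  7. 29. 30. 32.]
```

View pics/w6.png

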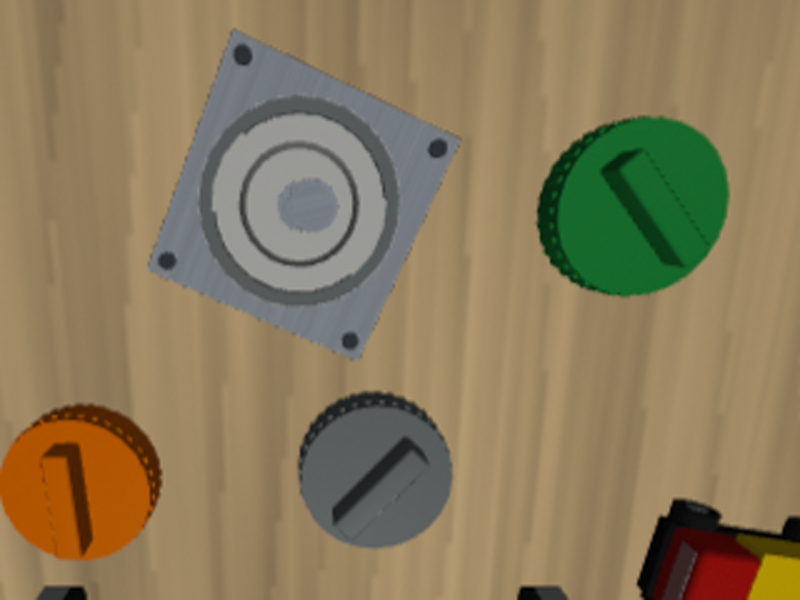

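The three cells are stacked in the tub (cell tops at 30 mm = 6 + 3×8), seen at crop px (308,205). The grey cap stands at crop px (375,480), world (580.5,48), bar at 48°. I'll turn the tool −42° and grip it.

Request:
carry_out --pt "-0.2 0.137 0 0 0 0 -1" --pt "-0.21 0.137 0 0 0 0 -1" --pt "0 0 0.2 0 0 1 -1" --pt "0 0 0.2 0 0 1 -1" --pt "0 0 0.2 0 0 1 -1" --pt "0 0 0.2 0 0 1 -1" --pt "0 0 0 0 0 1 -1" --pt "0 0 0 0 0 1 -1" --pt "0 0 0 0 0 1 -1" --pt "0 0 0 0 0 0 -1" --pt "0 0 0 0 0 0 -1"

```text
clock: 34.05
tcp_pos: [580.7, 48.6, 165.8]
orientation: [-2.867, -1.284, -0.0]
ft_force: [-0.2, 0.2, -0.2]
opening: 85.7
grasp_force: 0.0
```

```bash
python3 - <<'E'
from h import *
c=manip.camera("wrist"); st(); cap(c,581,48,56); cap(c,581,48,32); rel(580.5,48,61)
E
```

```text
34.1 [580.7  48.4 165.9] x axis deg 48.21 zaxis [ 1.e-04  0.e+00 -1.e+00] q [-0.03  0.54  1.76  0.    0.85  0.7 ] [-0.2 -0.3 -0. ] 85.1 0.0
1121 56.1 ((580.7802734375, 47.24163818359375), (58.47748947143555, 13.88438892364502), 46.71784210205078)
5036 32.3 ((580.9476928710938, 47.13433837890625), (81.17974853515625, 81.35911560058594), 25.73479461669922)
tool units [-0.003  0.001  0.699]
```

Request:
carry_out --pt "-0.003 0.001 0.3 0 0 0.15 -1" --pt "0 0 0.3 0 0 0 -1" --pt "0 0 0.1 0 0 0 -1" --pt "0 0 0 0 0 0 -0.2" --pt "0 0 0 0 0 0 0.3" --pt "0 0 0 0 0 0 1" --pt "0 0 0 0 0 0 1" --pt "0 0 0 0 0 0 1" --pt "0 0 0 0 0 0 1" --pt "0 0 0 0 0 0 1"

```text
clock: 35.1
tcp_pos: [580.8, 47.4, 62.1]
orientation: [2.879, 1.255, 0.003]
ft_force: [-1.5, 0.6, 7.4]
opening: 12.4
grasp_force: 59.7
```

Request:
carry_out --pt "0 0 -0.1 0 0 0 1" --pt "0 0 -0.3 0 0 0 1" --pt "0 0 -0.33 0 0 0 1" --pt "0 0 -0.33 0 0 0 1" --pt "0 0 -0.1 0 0 0 1" --pt "0 0 0 0 0 0 1" --pt "0 0 0 0 0 0 1"

```text
clock: 35.8
tcp_pos: [579.9, 47.4, 234.2]
orientation: [-2.88, -1.255, 0.001]
ft_force: [-1.2, -0.5, -2.2]
opening: 12.7
grasp_force: 59.0
```

```bash
python3 - <<'E'
from h import *
c=manip.camera("wrist"); st(); rel(539.2,187.9,220)
P=cloud(c); z=manip.observe()["tcp_pos"][2]-28; t=manip.observe()["tcp_pos"]
m=(abs(P[...,2]-z)<6)&(np.hypot(P[...,0]-t[0],P[...,1]-t[1])<48); q=P[m]; print(m.sum(),z,q.mean(0)); print(cv2.minEnclosingCircle(q[:,:2].astype(np.float32)))
save(c,"w7.png",(160,150,480,400),2.4)
E
```

```text
35.85 [579.8  47.4 233.5] x axis deg 47.1 zaxis [-0.0021  0.     -1.    ] q [-0.03  0.45  1.69 -0.    1.    0.72] [ 0.3  0.4 -1.2] 12.6 58.95254731178284
tool units [ 0.502 -0.836  0.091]
8541 205.51731248087296 [590.4179743   56.53277376 204.42948564]
((580.6702880859375, 46.108116149902344), 41.34049606323242)
```

View pics/w7.png

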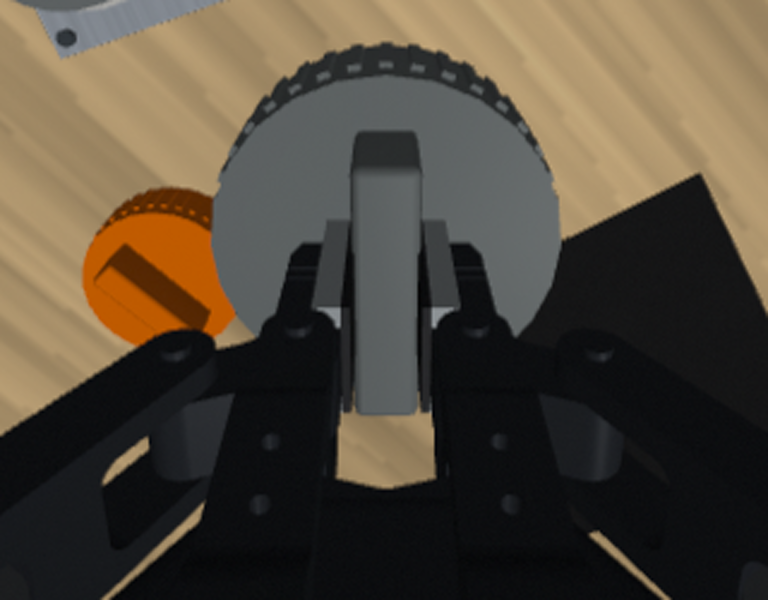

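Request:
carry_out --pt "0.1255 -0.209 0 0 0 0 1" --pt "0.1255 -0.209 0 0 0 0 1" --pt "0.1255 -0.209 0 0 0 0 1" --pt "0.1255 -0.209 0 0 0 0 1" --pt "0 0 0.1 0 0 0 1" --pt "0 0 0.1 0 0 0 1" --pt "0 0 0 0 0 0 1" --pt "0 0 0 0 0 0 1"

```text
clock: 36.65
tcp_pos: [539.7, 187.7, 203.9]
orientation: [-2.88, -1.255, 0.004]
ft_force: [-0.0, -0.5, -1.0]
opening: 12.6
grasp_force: 59.0
```

```bash
python3 - <<'E'
from h import *
st(); rel(539.2,187.9,146)
E
```

```text
36.65 [539.7 187.7 203.9] x axis deg 47.09 zaxis [-2.2e-03 -5.0e-04 -1.0e+00] q [ 0.22  0.47  1.75 -0.    0.92  0.97] [-0.  -0.5 -1. ] 12.6 58.97187530994415
tool units [-0.    -0.003  0.386]
```

Request:
carry_out --pt "0 -0.002 0.2 0 0 0 1" --pt "0 0 0.15 0 0 0 1" --pt "0 0 0.03 0 0 0 1" --pt "0 0 0.03 0 0 0 1" --pt "0 0 0 0 0 0 1" --pt "0 0 0 0 0 0 1"

```text
clock: 37.25
tcp_pos: [539.7, 188.1, 144.1]
orientation: [2.88, 1.255, 0.001]
ft_force: [-1.1, 1.7, -3.5]
opening: 12.5
grasp_force: 58.9
```

Request:
carry_out --pt "0 0 0.03 0 0 0 1" --pt "0 0 0.02 0 0 0 1" --pt "0 0 0 0 0 0 1" --pt "0 0 0 0 0 0 1"

```text
clock: 37.65
tcp_pos: [539.8, 188.3, 136.5]
orientation: [2.88, 1.255, 0.002]
ft_force: [-4.2, 2.6, 4.7]
opening: 12.3
grasp_force: 60.1
```

Request:
carry_out --pt "0 0 0.02 0 0 0 1" --pt "0 0 0.015 0 0 0 1" --pt "0 0 0 0 0 0 1" --pt "0 0 0 0 0 0 1"

```text
clock: 38.05
tcp_pos: [539.8, 188.3, 131.8]
orientation: [2.88, 1.255, 0.002]
ft_force: [-5.3, 0.9, 9.7]
opening: 12.7
grasp_force: 60.9
```

Request:
carry_out --pt "0 0 0.015 0 0 0 1" --pt "0 0 0.015 0 0 0 1" --pt "0 0 0 0 0 0 1" --pt "0 0 0 0 0 0 1"

```text
clock: 38.45
tcp_pos: [539.9, 188.4, 129.1]
orientation: [2.879, 1.255, 0.004]
ft_force: [-12.6, 0.1, 31.5]
opening: 12.5
grasp_force: 63.8
```

Request:
carry_out --pt "0 0 -0.01 0 0 0 1" --pt "0 0 0 0 0 0 1" --pt "0 0 0 0 0 0 1"

```text
clock: 38.75
tcp_pos: [539.8, 188.4, 129.5]
orientation: [2.88, 1.255, 0.003]
ft_force: [-8.1, 0.4, 18.8]
opening: 12.3
grasp_force: 62.0
```

Request:
carry_out --pt "0 0 0 0 0 1 1" --pt "0 0 0 0 0 1 1" --pt "0 0 0 0 0 1 1" --pt "0 0 0 0 0 1 1" --pt "0 0 0 0 0 1 1" --pt "0 0 0 0 0 1 1" --pt "0 0 0 0 0 1 1" --pt "0 0 0 0 0 1 1" --pt "0 0 0 0 0 0 1"

```text
clock: 39.65
tcp_pos: [539.8, 189.0, 129.3]
orientation: [-3.14, 0.03, -0.003]
ft_force: [-7.3, 6.4, 16.2]
opening: 13.1
grasp_force: 61.5
```

```bash
python3 - <<'E'
from h import *
st(); print(manip.observe()["ft_torque"])
E
```

```text
39.65 [539.8 189.  129.3] x axis deg -1.08 zaxis [ 0.0022  0.0013 -1.    ] q [0.22 0.57 1.82 0.   0.75 1.81] [-7.3  6.4 16.2] 13.1 61.545928716659546
[ 0.98407359  1.31303729 -0.08206441]
```

Request:
carry_out --pt "0 0 0 0 0 1 1" --pt "0 0 0 0 0 1 1" --pt "0 0 0 0 0 1 1" --pt "0 0 0 0 0 1 1" --pt "0 0 0 0 0 0.1 1" --pt "0 0 0 0 0 0 1" --pt "0 0 0 0 0 0 1"

```text
clock: 40.35
tcp_pos: [539.8, 188.9, 129.3]
orientation: [-3.063, 0.693, -0.003]
ft_force: [-7.9, 6.4, 15.4]
opening: 12.5
grasp_force: 61.5
```

```bash
python3 - <<'E'
from h import *
st(); print(manip.observe()["ft_torque"])
E
```

```text
40.35 [539.8 188.9 129.3] x axis deg -25.49 zaxis [ 0.0022  0.0013 -1.    ] q [0.22 0.57 1.82 0.   0.75 2.24] [-7.9  6.4 15.4] 12.5 61.53670907020569
[1.07778897 1.35747738 0.06735731]
```

Request:
carry_out --pt "0 0 -0.02 0 0 0 1" --pt "0 0 -0.02 0 0 0 1" --pt "0 0 -0.012 0 0 0 1" --pt "0 0 0 0 0 0 1" --pt "0 0 0 0 0 0 1"

```text
clock: 40.85
tcp_pos: [539.7, 188.7, 136.5]
orientation: [-3.063, 0.693, -0.002]
ft_force: [-5.4, 6.2, 10.9]
opening: 12.9
grasp_force: 60.6
```

Request:
carry_out --pt "0 0 -0.015 0 0 0 1" --pt "0 0 -0.01 0 0 0 1" --pt "0 0 0 0 0 0 1"

```text
clock: 41.15
tcp_pos: [539.6, 188.5, 139.1]
orientation: [-3.064, 0.693, -0.0]
ft_force: [-2.4, 4.3, -3.1]
opening: 12.7
grasp_force: 60.7
```

Request:
carry_out --pt "0 0 0 0 0 0 0.4" --pt "0 0 0 0 0 0 -1" --pt "0 0 0 0 0 0 -1" --pt "0 0 0 0 0 0 -1" --pt "0 0 -0.2 0 0 0 -1" --pt "0 0 -0.3 0 0 0 -1" --pt "0 0 -0.3 0 0 0 -1" --pt "0 0 0 0 0 0 -1" --pt "0 0 0 0 0 0 -1"

```text
clock: 42.05
tcp_pos: [539.7, 188.0, 260.0]
orientation: [-3.063, 0.693, -0.003]
ft_force: [0.2, -0.3, 0.2]
opening: 85.2
grasp_force: 0.0
```

```bash
python3 - <<'E'
from h import *
c=manip.camera("wrist"); st(); cap(c,539,188,133,dz=6); cap(c,539,188,109,dz=6); save(c,"w8.png",(160,60,480,300),2.4)
P=cloud(c); m=(abs(P[...,2]-109)<6)&(np.hypot(P[...,0]-539,P[...,1]-188)<38); q=P[m]
print(np.linalg.lstsq(np.c_[q[:,:2]-[539,188],np.ones(len(q))],q[:,2],rcond=None)[0])
E
```

```text
42.1 [539.3 188.  258.8] x axis deg -25.5 zaxis [-1.e-04 -1.e-04 -1.e+00] q [ 0.22  0.41  1.69 -0.    1.04  2.24] [ 0.4  0.2 -0.2] 85.3 0.0
1000 132.7 ((540.5552978515625, 186.57142639160156), (13.914251327514648, 58.32821273803711), 64.98395538330078)
4518 109.0 ((540.4614868164062, 186.49105834960938), (81.50739288330078, 81.37896728515625), 43.41501235961914)
[ 9.71598864e-04 -8.87379695e-04  1.09022770e+02]
```

View pics/w8.png

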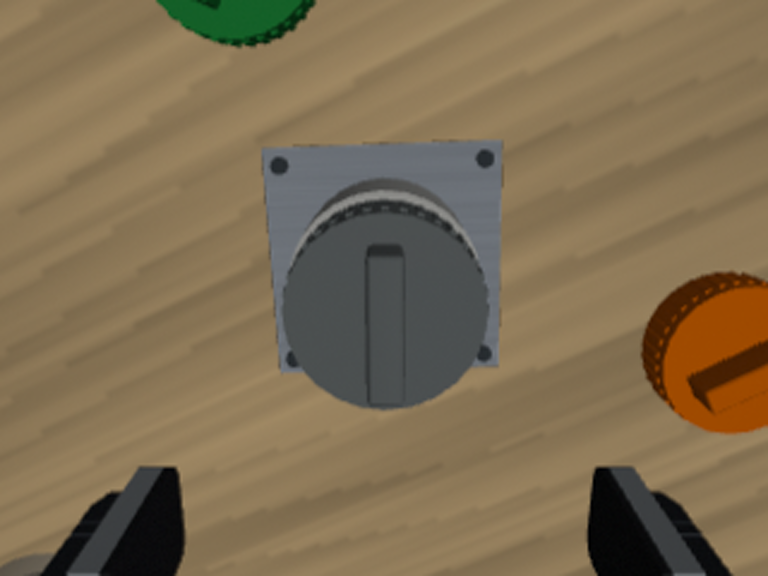

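The cap sits level at the locked height (top 109.0 mm), and its bar at −25.0° lines up with the plate. It is centred within the calibration error and the gripper is clear, so I'm handing in.

```bash
python3 -c "
from rig import manip
print(manip.hand_in())"
```

```text
the job is handed in; nothing more can be done
None
```

The job is handed in: the three coin cells I found went into the tub, the cap measured level and back in its locked position, and I kept clear of the truck, tape roll and screwdriver; the hand-in call returned no verdict.

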